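# Tuck a developed plate under the scanner's light flap and hold it flat for reading

## Robot

A 7-joint arm with a two-finger parallel gripper is mounted at the origin on a cart in front of the work surface, level with it; the furniture and walls round the work are solid. World frame = base frame: x ahead of the robot, y to its left, z up, the work surface at z = 0. Lengths are in mm, angles in rad, forces in N, time in s.
With the tool pointing down it reaches from about 350 to 900 mm from the base axis. Payload 8.1 kg.
Tool frame: the origin (TCP) lies where the fingers leave the gripper's body, on its centre line; the fingertips stand 73 mm ahead of it and the grasp point (between the pads) lies 54 mm ahead of it; z points along the fingers, y is the line along which they close (so a half turn about z gives the same grasp; the last joint's range is limited). The gripper opens to 85 mm and grips with 20 to 120 N. Pads are 22 mm wide; open, the fingers measure 114 mm over their backs; the gripper's body (76 mm by 85 mm) begins 54 mm behind the grasp point. The pads swing forward as they close: fully open they stand 13 mm farther back than shut.
Start: joints at [-1.232, 0.434, 0.025, 1.573, -0.012, 1.134, -0.075], TCP at [267.255, 564.989, 303.923] pointing down, gripper open.
Joint ranges: [-2.62, 2.62], [-0.44, 2.09], [-1.27, 1.32], [0.08, 2.57], [-1.32, 4.46], [0.12, 2], [-2.74, 2.74]. Speed limits (rad/s): [2.22, 2.22, 3.01, 3.01, 3.14, 3.14, 3.14].

## Interface

Orientations are given as a 3x3 rotation matrix whose columns are the frame's x, y, z axes.
In Python, from rig import ctrl gives the robot as it stands. The module is installed in compiled form; this text tells all that it offers.
- The arm moves only by the tool drive_tool, never from a script. Its argument "deltas" is a list of rows, each a list of 7 numbers: the shift along the tool's x, y, z in m, then the turn, a rotation vector about the tool's x, y, z in rad, then the closure, from 0 (fully open) to 1 (shut). In form: [[tx, ty, tz, wx, wy, wz, jaw], ...]. A call has 1 to 5 rows; each row shifts and turns the commanded pose from where the row before left it, along the tool's axes as they then stand; what a row does not reach is not made up. A row lasts 1/8 s, in which the tool goes at most 62.5 mm and 10.7 degrees, less where a joint would pass 70% of its speed; a pose out of reach is approached as far as the arm can. A call is refused whole if a number of a shift passes 0.0625 or a number of a turn 0.188, either way. A call with a gripper value outside its range is refused whole. The fingers move at their own pace and stop on an object; the grip force is fixed at half the most. Time passes only in rows, so rows that do not move let the fingers close. It gives the time, the measured TCP pose, the force, the opening and the grip force at its end, in the units of the state.
- ctrl.observe(): the state, without advancing time (a new reading comes with each control period).
- ctrl.snapshot(name): name is "scene" or "top"; returns a dict with "frame" (480x640x3 uint8, red, green, blue), "K" (3x3 intrinsics, pixels), "cam_to_world" (4x4, takes a point from camera to world coordinates). Camera axes: x right, y down, z forward; pixel columns grow to the right and rows downward; lengths in mm; the calibration is good to about 2 mm. A picture is of the moment at which its call begins. There is no depth.
- ctrl.sign_off(): hands the job in; it is judged then, once.
The state is a dict: "t": time; "joint_positions": joint angles; "dq": joint speeds; "effort": joint torques, N m; "tcp_pos": TCP position; "tcp_rot": TCP orientation; "force": force on the tool from outside, world axes, zero at the start; "moment": the same for the moment, N m; "finger_gap": opening from 0.0 (shut) to 1.0 (fully open); "finger_force": force on a finger pad.
Only numpy, scipy, OpenCV 4.12 (cv2) and the standard library are available. Lean on these libraries where they do the work, as an engineer would, in place of code of your own. Each camera call takes 0.05 s, during which the arm holds its last target. There are 200 camera calls.

## Task

The developed thin-layer plate (the carrier with the blue grip and coloured spots) is to be read on the small white plate scanner. Take it by its grip, tuck its far edge under the scanner's light flap without lifting the flap, slide it between the guides fully home against the stop, then gently press it flat on the bed, down against the sprung ejector bar. Finish while still holding it there pressed flat, with the flap closed over its edge; leave the blank plate with the grey grip and the other things alone.

Things in the scene. Friction and masses are not known exactly. Their poses are not given: they have to be found in the camera images.
- plate: The developed plate: dark carrier 150 (x) x 80 (y) x 5 mm (z), about 0.18 kg, its far part a white face with green, purple, orange and yellow spots, an upright blue grip on its near part. Origin: centre of the underside; +x from the grip towards the far edge, z up. Lies flat on the worktop left or right of the scanner (swapped with the blank at random), its +x within 0.45 rad of world +x.
- grip (a point): Point inside the blue grip: plate x = -45 mm, y = 0, z = 30 mm. The grip is an upright blade 30 mm long (x) and 10 mm thick (y) with its top at z = 39 mm, on a foot 40 x 18 mm that reaches up to z = 8 mm. Close the fingers on it along the plate's y axis.
- far_edge (a point): Middle of the plate's far edge, on its underside (x = +75 mm of the plate): the edge to tuck under the flap.
- near_edge (a point): Middle of the plate's near edge, on its underside (x = -75 mm of the plate).
- blank: The blank plate, to be left alone: the same carrier with a grey grip and a plain white face. Origin and axes as for the developed plate.
- scanner: The plate scanner, fixed: a black bed in front (x = -104 to 80 mm, 132 mm wide, top at z = 15 mm), a white reading head behind (x = 80 to 185 mm, 146 mm wide, top at z = 70 mm). Origin: on the worktop below the middle of the plate's reading position; +x points into the scanner (world +x within 0.2 rad), z up. Plate home: its origin above this one, axes alike, far edge at the stop (x = 76 mm).
- bed (a point): Bed surface (z = 15 mm) above the scanner's origin: the plate's origin lies here when home and flat. Two aluminium guide rails stand 10 mm above the bed beside it: inner faces 86 mm apart (3 mm clearance a side for the plate) from x = 0 to 80 mm, flaring outwards by 12 mm each towards x = -72 mm.
- flap_lip (a point): Middle of the underside of the closed flap's lip: scanner x = 38 mm, 10 mm above the bed (the gap for the 5 mm plate). The light flap is grey, 104 mm wide, hinged at x = 74, z = 48 mm, sloping down towards the robot to a 6 mm round black rubber lip that rests on the rails. This point is fixed to the scanner, it does not move with the flap.
- flap (a joint): Angle of the light flap, rad: 0 closed (lip resting on the rails), positive lifted; 0.1 rad is about 4 mm at the lip. Light spring: less than 2 N at the lip lifts it.
- ejector (a joint): Travel of the sprung steel ejector bar, m: 0 up (its top stands 4 mm proud of the bed), 0.004 pressed flush. The bar is 8 mm (x) by 50 mm (y) at scanner x = -55 mm, y = 0; it takes about 2 N to start and 5 N to hold flush. Let go, it lifts the plate's near end again.
- amber_100: Bystander: small amber bottle with a black cap, 52 mm wide, 105 mm tall, standing behind the scanner on the left; origin at its foot.
- beaker_100: Bystander: clear beaker, 55 mm wide, 66 mm tall, on the right behind; origin at its foot.
- timer: Bystander: small white timer, 58 x 68 x 19 mm, near the front edge on the right; origin at its underside.
- marker_black: Bystander: marker with a black cap, 140 mm long, 16 mm thick, lying on the right by the green notebook; origin at its underside.
- vial_x: Bystander: vial with a red cap, 27 mm wide, 95 mm tall, standing on the right; origin at its foot.

How it is judged:
By the outcome, as a careful person would: the job done as asked, in the order asked, and still so for the second after the job is handed in, while the arm keeps its last pose, push and grip.
It also fails if it takes over 42 s, if anything falls off the work surface, if the arm or the gripper's body presses on something with over 40 N, if the wrist force passes 120 N, or if a joint passes its speed limit or range.

## Working session

There is one attempt and no reset: what is moved stays moved. The work goes in short steps, Python scripts to look and compute and a tool call to move; the robot and the scene stay as the last step left them, time stands still between calls to the robot, and variables do not carry over. Pictures are saved under pics/ and viewed, at most 11 in all, crops included, and the job is handed in when it is done.

Besides the shell and the picture viewer there is one more tool, called after ">>>" by a JSON object that holds its "op" and its "data", one argument or row to a line. drive_tool: Moves the arm, as the interface text tells. Its arguments: {"type":"object","properties":{"deltas":{"type":"array"}},"required":["deltas"]}

```bash
mkdir -p pics
python3 - <<'E'
from rig import ctrl
import cv2,numpy as np
s=ctrl.observe();print({k:np.round(s[k],4).tolist() for k in s})
for n in("scene","top"):
    d=ctrl.snapshot(n);cv2.imwrite(f"pics/{n}0.png",d["frame"][:,:,::-1]);np.savez(f"{n}0.npz",**d)
    print(n,d["K"].tolist(),np.round(d["cam_to_world"],3).tolist())
E
```

```text
{'t': 0.0, 'joint_positions': [-1.2316, 0.4352, 0.025, 1.5741, -0.0116, 1.134, -0.0751], 'dq': [0.0004, -0.0014, -0.0006, 0.0012, 0.0003, 0.0011, -0.0008], 'effort': [0.0026, -67.0474, 1.0262, -31.6214, 0.0156, 0.0123, 0.0], 'tcp_pos': [267.1098, 564.5922, 303.112], 'tcp_rot': [[-0.9039, 0.4276, -0.0006], [0.4276, 0.9039, -0.0015], [-0.0001, -0.0016, -1.0]], 'force': [0.4407, -0.0773, -0.3415], 'moment': [0.0081, -0.0355, 0.0122], 'finger_force': 0.0, 'finger_gap': 0.9993}
scene [[538.0668121805841, 0.0, 323.1184192530839], [0.0, 538.0668121805841, 236.50477754000153], [0.0, 0.0, 1.0]] [[0.86, -0.233, 0.454, -89.339], [-0.51, -0.417, 0.752, -1033.301], [0.014, -0.878, -0.478, 704.43], [0.0, 0.0, 0.0, 1.0]]
top [[523.4929583405657, 0.0, 316.1394433869838], [0.0, 523.4929583405657, 242.19362937070474], [0.0, 0.0, 1.0]] [[-0.031, -0.981, 0.193, 322.21], [-0.999, 0.032, 0.006, -10.173], [-0.012, -0.193, -0.981, 1190.403], [0.0, 0.0, 0.0, 1.0]]
```

View pics/top0.png

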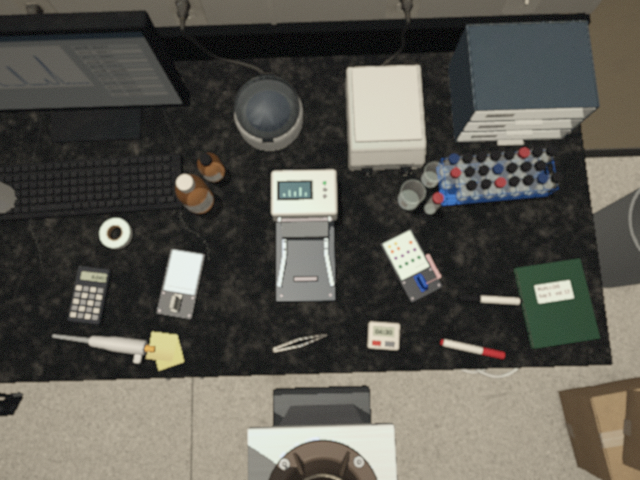

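View pics/scene0.png

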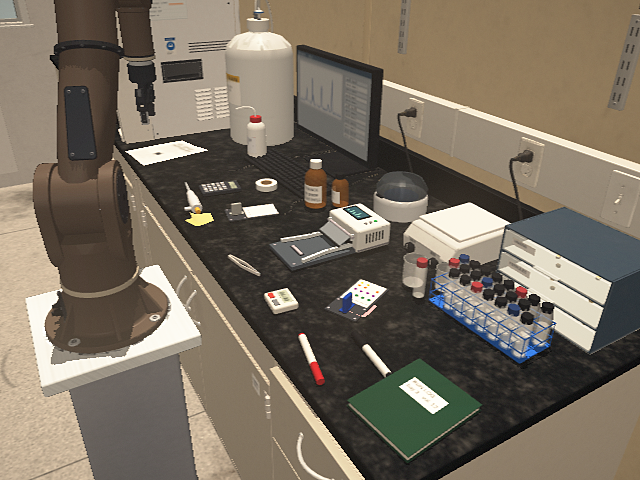

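The top view shows the developed plate on the right: face around (406,255), blue grip at (422,283). The scanner is at (305,235) and the blank at (180,285). The scene view shows the plate at (357,298). I'll enlarge both.

Run:
```python
import cv2,numpy as np
t=cv2.imread("pics/top0.png");s=cv2.imread("pics/scene0.png")
a=cv2.resize(t[160:310,260:460],(800,600),interpolation=cv2.INTER_CUBIC)
b=cv2.resize(s[190:340,250:450],(800,600),interpolation=cv2.INTER_CUBIC)
cv2.imwrite("pics/a.png",a);cv2.imwrite("pics/b.png",b)
```

```text
(no output)
```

View pics/a.png

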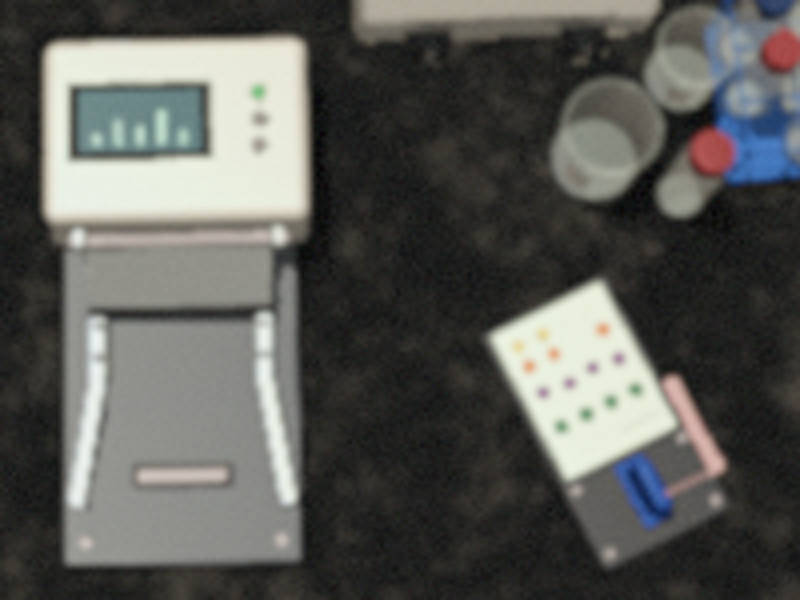

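View pics/b.png

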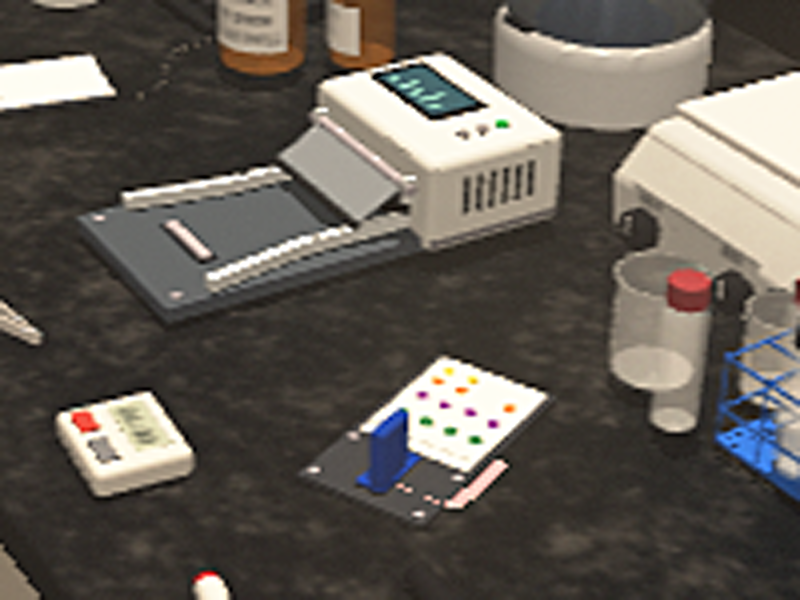

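The top crop shows the face far corners at (488,333) and (602,280), near corners at (607,567) and (725,500), and the ejector bar at (183,475). A pink tag with a thread lies by the grip on the plate's right side. Next I'll measure.

```bash
cat > h.py <<'E'
import cv2,numpy as np
def load(n): 
    d=np.load(n); return d["frame"],d["K"],d["cam_to_world"]
def ray(uv,z,K,T):
    uv=np.atleast_2d(np.asarray(uv,float)); d=np.c_[uv,np.ones(len(uv))]@np.linalg.inv(K).T@T[:3,:3].T
    return (T[:3,3]+d*((z-T[2,3])/d[:,2:]))[:,:2]
def blob(f,lo,hi,box,up=4):
    """largest contour of HSV mask in box (u0,v0,u1,v1), pixel coords"""
    u0,v0,u1,v1=box; c=cv2.resize(f[v0:v1,u0:u1],None,fx=up,fy=up,interpolation=cv2.INTER_CUBIC)
    m=cv2.inRange(cv2.cvtColor(c,cv2.COLOR_RGB2HSV),lo,hi)
    cs=sorted(cv2.findContours(m,cv2.RETR_EXTERNAL,cv2.CHAIN_APPROX_NONE)[0],key=cv2.contourArea)[::-1]
    return [(k[:,0,:]+.5)/up-.5+[u0,v0] for k in cs]
def rect(xy):
    c,(w,h),a=cv2.minAreaRect(xy.astype(np.float32)); b=cv2.boxPoints((c,(w,h),a))
    e=b[1]-b[0] if np.linalg.norm(b[1]-b[0])>np.linalg.norm(b[2]-b[1]) else b[2]-b[1]
    return np.round(c,1),sorted(np.round([w,h],1)),round(float(np.arctan2(e[1],e[0])),3)
E
python3 - <<'E'
from h import *
B={"top":{"face":(375,225,435,285),"grip":(410,265,435,295),"ej":(288,270,325,285),"head":(265,165,345,222),"rails":(270,235,340,290)},
"scene":{"face":(335,275,392,312),"grip":(335,288,356,316),"ej":(288,243,306,256)}}
for n in B:
    f,K,T=load(n+"0.npz")
    for k,b in B[n].items():
        lo,hi,z={"face":((0,0,120),(180,110,255),5),"grip":((105,130,40),(130,255,255),39),"ej":((0,0,130),(180,90,255),19),"head":((0,0,150),(180,70,255),70),"rails":((0,0,140),(180,60,255),25)}[k]
        for c in blob(f,lo,hi,b)[:3 if k=="rails" else 1]:
            print(n,k,"px",np.round(c.mean(0),1),"rect",*rect(ray(c,z,K,T)))
f,K,T=load("top0.npz"); P=lambda l,z:print(np.round(ray(np.array(l)/4+[260-.375,160-.375],z,K,T),1).tolist())
P([(488,333),(602,280),(607,567),(725,500)],5)
P([(63,565),(302,565),],15)
P([(97,400),(265,400),(77,505),(289,502)],25)
f,K,T=load("scene0.npz");P=lambda l,z:print(np.round(ray(np.array(l)/4+[250-.375,190-.375],z,K,T),1).tolist())
P([(443,356),(549,397),(302,470),(425,523)],5)
P([(78,217),(167,318)],15)
P([(385,405),(408,410)],39)
E
```

```text
top face px [410.4 260.7] rect [ 511.6 -216.3] [np.float64(88.6), np.float64(120.6)] 0.434
top grip px [420.7 282.1] rect [ 451.5 -231.1] [np.float64(19.5), np.float64(38.0)] 0.428
top ej px [306. 277.] rect [473.5  22.4] [np.float64(33.4), np.float64(83.0)] 1.538
top head px [303.5 192.4] rect [657.1  21.6] [np.float64(105.4), np.float64(146.0)] 1.553
top rails px [298.1 262.4] rect [507.6  31.7] [np.float64(112.4), np.float64(124.9)] -0.032
top rails px [327.5 262.1] rect [505.2 -26.7] [np.float64(17.9), np.float64(113.0)] 0.106
top rails px [304.9 278.3] rect [469.7  24.8] [np.float64(10.1), np.float64(51.6)] 1.565
scene face px [360.3 293.2] rect [ 514.  -208.2] [np.float64(74.7), np.float64(106.1)] 0.423
scene grip px [346.8 303. ] rect [ 440.6 -261. ] [np.float64(29.2), np.float64(75.1)] 0.824
scene ej px [296.5 249. ] rect [467.8  22. ] [np.float64(10.4), np.float64(54.5)] 1.548
[[548.7, -153.6], [577.7, -221.1], [412.4, -213.1], [448.0, -282.2]]
[[422.4, 92.5], [418.1, -41.3]]
[[513.7, 71.0], [510.6, -23.7], [454.7, 83.3], [452.6, -35.1]]
[[545.3, -155.4], [574.4, -221.6], [413.5, -212.3], [445.9, -285.1]]
[[421.8, 87.1], [414.7, -51.2]]
[[459.2, -223.1], [467.5, -233.4]]
```

```bash
cat >> h.py <<'E'
from scipy.spatial.transform import Rotation as Ro, Slerp
def Rt(yaw,pitch=0):  # tool x along yaw, z down; pitch>0 lifts tool x
    return Ro.from_euler("z",yaw)*Ro.from_euler("y",-pitch)*Ro.from_matrix(np.diag([1.,-1,-1]))
def plan(pos,yaw,n,pitch=0,jaw=0):
    from rig import ctrl
    s=ctrl.observe(); p0=np.array(s["tcp_pos"]); R0=Ro.from_matrix(s["tcp_rot"]); R1=Rt(yaw,pitch)
    sl=Slerp([0,1],Ro.concatenate([R0,R1])); pos=np.array(pos,float); rows=[]
    for i in range(n):
        a,b=sl(i/n),sl((i+1)/n)
        rows.append([*np.round(a.inv().apply((pos-p0)/n)/1000,4),*np.round((a.inv()*b).as_rotvec(),3),jaw])
    x=R0.as_matrix()[:,0]
    print("t",round(s["t"],2),"pos",np.round(p0,1),"yaw",round(np.arctan2(x[1],x[0]),3),"tilt",np.round(R0.as_matrix()[:2,2],4),"xz",round(x[2],4),"F",np.round(s["force"],1),"M",np.round(s["moment"],2),"gap",round(s["finger_gap"],3),"ff",s["finger_force"])
    for r in rows: print([float(v) for v in r])
E
python3 -c "
from h import *
plan([455,-237,160],0.43,15)"
```

```text
t 0.1 pos [267.1 564.7 303.2] yaw 2.7 tilt [-0.0005 -0.0014] xz -0.0001 F [ 0.1 -0.3  0. ] M [-0.05  0.01 -0.05] gap 1.0 ff 0.0
[-0.0342, -0.0429, 0.0096, -0.0, 0.0, 0.151, 0.0]
[-0.0403, -0.0373, 0.0096, -0.0, 0.0, 0.151, 0.0]
[-0.0454, -0.0308, 0.0096, -0.0, 0.0, 0.151, 0.0]
[-0.0495, -0.0236, 0.0096, -0.0, 0.0, 0.151, 0.0]
[-0.0525, -0.0159, 0.0096, -0.0, 0.0, 0.151, 0.0]
[-0.0543, -0.0078, 0.0096, -0.0, 0.0, 0.151, 0.0]
[-0.0549, 0.0005, 0.0096, -0.0, 0.0, 0.151, 0.0]
[-0.0542, 0.0088, 0.0096, -0.0, 0.0, 0.151, 0.0]
[-0.0522, 0.0168, 0.0096, -0.0, 0.0, 0.151, 0.0]
[-0.0491, 0.0245, 0.0096, -0.0, 0.0, 0.151, 0.0]
[-0.0448, 0.0316, 0.0096, -0.0, 0.0, 0.151, 0.0]
[-0.0396, 0.038, 0.0096, -0.0, 0.0, 0.151, 0.0]
[-0.0334, 0.0436, 0.0095, -0.0, 0.0, 0.151, 0.0]
[-0.0264, 0.0481, 0.0095, -0.0, 0.0, 0.151, 0.0]
[-0.0189, 0.0515, 0.0095, -0.0, 0.0, 0.151, 0.0]
```

>>> {"op": "drive_tool", "data": {
  "deltas": [
    [-0.034, -0.043, 0.01, 0, 0, 0.15, 0],
    [-0.04, -0.037, 0.01, 0, 0, 0.15, 0],
    [-0.045, -0.031, 0.01, 0, 0, 0.15, 0],
    [-0.049, -0.024, 0.01, 0, 0, 0.15, 0],
    [-0.052, -0.016, 0.01, 0, 0, 0.15, 0]
  ]
}}

```text
t: 0.72
tcp_pos: [329.0, 297.2, 253.5]
tcp_rot: [[-0.365, 0.931, -0.0], [0.931, 0.365, 0.0], [0.0, -0.0, -1.0]]
force: [0.7, 0.6, -0.2]
finger_gap: 1.0
finger_force: 0.0
```

>>> {"op": "drive_tool", "data": {
  "deltas": [
    [-0.054, -0.008, 0.01, 0, 0, 0.15, 0],
    [-0.055, 0, 0.01, 0, 0, 0.15, 0],
    [-0.054, 0.009, 0.01, 0, 0, 0.15, 0],
    [-0.052, 0.017, 0.01, 0, 0, 0.15, 0],
    [-0.049, 0.024, 0.01, 0, 0, 0.15, 0]
  ]
}}

```text
t: 1.35
tcp_pos: [393.2, 31.6, 203.7]
tcp_rot: [[0.367, 0.93, 0.001], [0.93, -0.367, 0.0], [0.001, 0.0, -1.0]]
force: [0.5, 1.7, -0.9]
finger_gap: 1.0
finger_force: 0.0
```

```bash
python3 -c "
from h import *
plan([455,-237,140],0.43,5)"
```

```text
t 1.35 pos [393.2  31.6 203.7] yaw 1.195 tilt [0.0006 0.0003] xz 0.0005 F [ 0.5  1.7 -0.9] M [ 0.06 -0.05 -0.03] gap 1.0 ff 0.0
[-0.0454, 0.0312, 0.0127, 0.0, -0.0, 0.153, 0.0]
[-0.0402, 0.0378, 0.0127, 0.0, -0.0, 0.153, 0.0]
[-0.0339, 0.0434, 0.0127, 0.0, -0.0, 0.153, 0.0]
[-0.0269, 0.0481, 0.0127, 0.0, -0.0, 0.153, 0.0]
[-0.0193, 0.0516, 0.0127, 0.0, -0.0, 0.153, 0.0]
```

Tracking is excellent. Next I'll move above the grip and confirm with a picture.

>>> {"op": "drive_tool", "data": {
  "deltas": [
    [-0.0455, 0.031, 0.0125, 0, 0, 0.153, 0],
    [-0.04, 0.038, 0.0125, 0, 0, 0.153, 0],
    [-0.034, 0.0435, 0.0125, 0, 0, 0.153, 0],
    [-0.027, 0.048, 0.0125, 0, 0, 0.153, 0],
    [-0.019, 0.0515, 0.0125, 0, 0, 0.153, 0]
  ]
}}

```text
t: 1.98
tcp_pos: [456.4, -236.5, 140.7]
tcp_rot: [[0.909, 0.417, -0.0], [0.417, -0.909, 0.0], [0.0, -0.0, -1.0]]
force: [1.3, -0.0, 0.5]
finger_gap: 0.997
finger_force: 0.0
```

```bash
cat >> h.py <<'E'
def look(n,tag,box,name):
    from rig import ctrl
    d=ctrl.snapshot(n); np.savez(f"{tag}.npz",**d); u0,v0,u1,v1=box
    c=d["frame"][v0:v1,u0:u1,::-1]; k=min(800/c.shape[1],600/c.shape[0])
    cv2.imwrite(f"pics/{name}.png",cv2.resize(c,None,fx=k,fy=k,interpolation=cv2.INTER_CUBIC)); print("scale",k)
E
python3 -c "
from h import *
look('scene','s1',(290,220,410,310+20),'s1')
plan([455,-237,86],0.43,4)
f,K,T=load('s1.npz')
W=np.linalg.inv(T)
for p in [(455,-237,39),(460.5,-231+0,39)]:
  q=W@np.r_[p,1]; q=K@q[:3]; print(q[:2]/q[2])
"
```

```text
scale 5.454545454545454
t 2.02 pos [ 456.9 -244.1  140.4] yaw 0.417 tilt [ 0.0014 -0.0063] xz -0.0013 F [ 2.6 -7.3  1.2] M [-0.45 -0.16  0.02] gap 0.997 ff 0.0
[0.0003, -0.0019, 0.0136, 0.002, 0.0, -0.003, 0.0]
[0.0003, -0.0019, 0.0136, 0.002, 0.0, -0.003, 0.0]
[0.0003, -0.0019, 0.0136, 0.002, 0.0, -0.003, 0.0]
[0.0003, -0.0018, 0.0136, 0.002, 0.0, -0.003, 0.0]
[347.70657642 294.58060505]
[348.32834176 292.49405574]
```

View pics/s1.png

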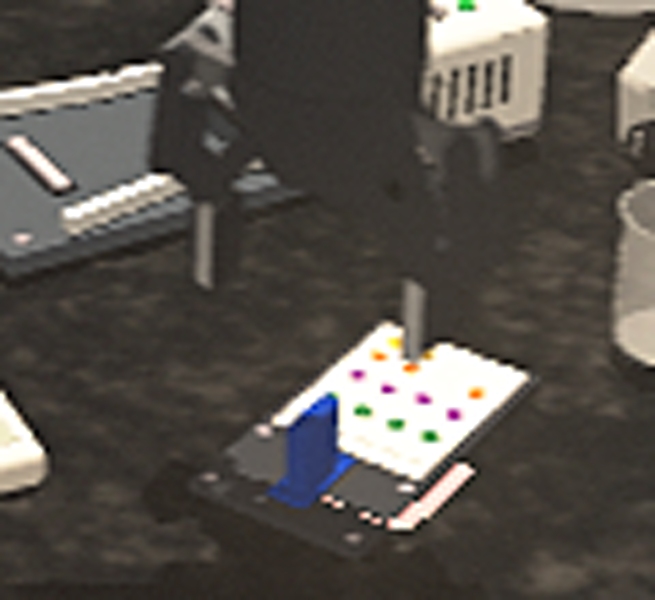

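The grip top is at pixel (347,295.5) and I predicted (347.7,294.6), so the estimate holds. The arm was only settling from the last row. I'll descend.

>>> {"op": "drive_tool", "data": {
  "deltas": [
    [0, 0, 0, 0, 0, 0, 0],
    [0, 0, 0.014, 0, 0, -0.01, 0],
    [0, 0, 0.014, 0, 0, 0, 0],
    [0, 0, 0.014, 0, 0, 0, 0],
    [0, 0, 0, 0, 0, 0, 0]
  ]
}}

```text
t: 2.65
tcp_pos: [455.5, -234.2, 98.2]
tcp_rot: [[0.902, 0.431, -0.002], [0.431, -0.902, 0.001], [-0.001, -0.002, -1.0]]
force: [0.3, -0.0, 0.9]
finger_gap: 1.0
finger_force: 0.0
```

```bash
python3 -c "
from h import *
plan([455,-237,86],0.43,1)"
```

```text
t 2.65 pos [ 455.5 -234.2   98.2] yaw 0.445 tilt [-0.0021  0.001 ] xz -0.0014 F [ 0.3 -0.   0.9] M [ 0.04 -0.01 -0.01] gap 1.0 ff 0.0
[-0.0017, 0.0024, 0.0122, -0.002, 0.001, 0.015, 0.0]
```

>>> {"op": "drive_tool", "data": {
  "deltas": [
    [-0.0015, 0.0025, 0.013, 0, 0, 0.013, 0],
    [0, 0, 0, 0, 0, 0, 0.5],
    [0, 0, 0, 0, 0, 0, 0.8],
    [0, 0, 0, 0, 0, 0, 1],
    [0, 0, 0, 0, 0, 0, 1]
  ]
}}

```text
t: 3.28
tcp_pos: [456.0, -237.8, 86.6]
tcp_rot: [[0.908, 0.419, 0.0], [0.419, -0.908, 0.0], [0.0, 0.0, -1.0]]
force: [-4.1, 8.2, 6.3]
finger_gap: 0.144
finger_force: 3.6
```

```bash
python3 -c "
from h import *
plan([455,-237,86],0.43,1)
look('scene','s2',(290,220,410,310+20),'s2')"
```

```text
t 3.27 pos [ 456.  -237.8   86.6] yaw 0.432 tilt [0.0004 0.0001] xz 0.0004 F [-4.1  8.2  6.3] M [1.46 0.88 0.  ] gap 0.144 ff 3.6371275037527084
[-0.0006, -0.0011, 0.0006, 0.0, -0.0, 0.002, 0.0]
scale 5.454545454545454
```

>>> {"op": "drive_tool", "data": {
  "deltas": [
    [0, 0, 0, 0, 0, 0, 1],
    [0, 0, 0, 0, 0, 0, 1],
    [0, 0, -0.02, 0, 0, 0, 1],
    [0, 0, -0.03, 0, 0, 0, 1],
    [0, 0, -0.03, 0, 0, 0, 1]
  ]
}}

```text
t: 3.95
tcp_pos: [455.5, -237.6, 166.9]
tcp_rot: [[0.908, 0.418, -0.001], [0.418, -0.908, 0.0], [-0.001, -0.001, -1.0]]
force: [-0.3, 0.7, -2.7]
finger_gap: 0.107
finger_force: 58.6
```

>>> {"op": "drive_tool", "data": {
  "deltas": [
    [0, 0, 0, 0, 0, 0, 1]
  ]
}}

```text
t: 4.08
tcp_pos: [456.7, -238.2, 167.9]
tcp_rot: [[0.908, 0.419, 0.003], [0.419, -0.908, -0.001], [0.002, 0.002, -1.0]]
force: [0.5, -0.3, -2.4]
finger_gap: 0.101
finger_force: 58.7
```

```bash
python3 -c "
from h import *
plan([455,-237,166],0.43,1)
look('scene','s3',(290,200,410,290),'s3')"
```

```text
t 4.08 pos [ 456.7 -238.2  167.9] yaw 0.432 tilt [ 0.0031 -0.001 ] xz 0.0024 F [ 0.5 -0.3 -2.4] M [-0.06  0.02  0.04] gap 0.101 ff 58.66344094276428
[-0.001, -0.0018, 0.0019, 0.002, -0.002, 0.002, 0.0]
scale 6.666666666666667
```

View pics/s3.png

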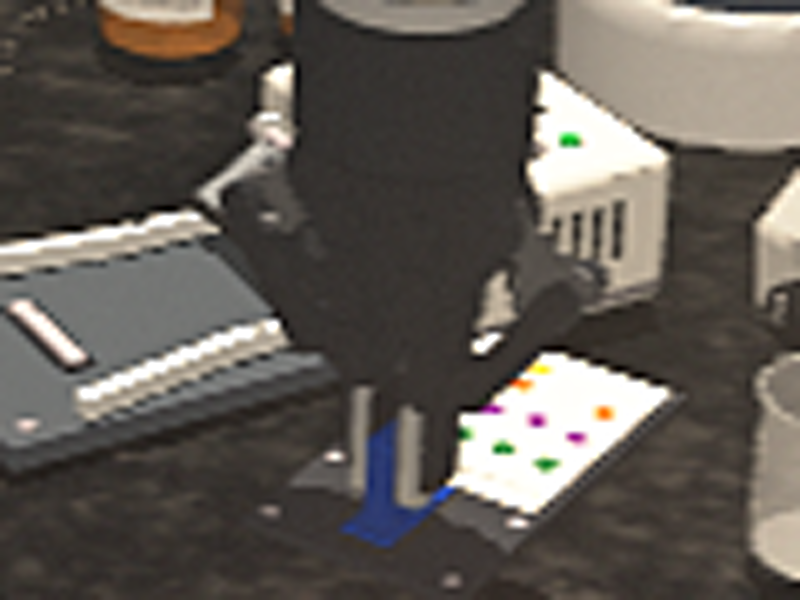

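Gripped: the face's far right corner is at crop (678,393) and the blade sits between the pads. Next I'll carry it in front of the scanner, at height.

```bash
python3 -c "
from h import *
f,K,T=load('s3.npz');W=np.linalg.inv(T)
R=Rt(.432).as_matrix()
for xy,o in [((75,-40),(678,393)),((-63,-33),(452,580))]:
  p=np.r_[456,-238,167]+R@np.array([xy[0]+45,-xy[1],86.6-5]); q=W@np.r_[p,1];q=K@q[:3];print(q[:2]/q[2],np.array(o)/6.667+[290,200])
plan([385,26.3,160],-.017,8,0,1)"
```

```text
[392.66735092 258.73648288] [391.69491525 258.94705265]
[358.02277389 285.50770671] [357.79661017 286.99565022]
t 4.12 pos [ 456.2 -237.6  166.7] yaw 0.432 tilt [ 0.0014 -0.0001] xz 0.0012 F [-0.4  0.4 -2.6] M [ 0.02  0.06 -0.05] gap 0.102 ff 58.663069009780884
[0.0057, -0.0337, 0.0008, 0.0, -0.0, 0.056, 1.0]
[0.0038, -0.034, 0.0008, 0.0, -0.0, 0.056, 1.0]
[0.0019, -0.0341, 0.0008, 0.0, -0.0, 0.056, 1.0]
[0.0, -0.0342, 0.0008, 0.0, -0.0, 0.056, 1.0]
[-0.0019, -0.0341, 0.0008, 0.0, -0.0, 0.056, 1.0]
[-0.0038, -0.034, 0.0008, 0.0, -0.0, 0.056, 1.0]
[-0.0057, -0.0337, 0.0008, 0.0, -0.0, 0.056, 1.0]
[-0.0076, -0.0333, 0.0008, 0.0, -0.0, 0.056, 1.0]
```

>>> {"op": "drive_tool", "data": {
  "deltas": [
    [0.0055, -0.034, 0, 0, 0, 0.056, 1],
    [0.004, -0.034, 0, 0, 0, 0.056, 1],
    [0.002, -0.034, 0, 0, 0, 0.056, 1],
    [0, -0.034, 0, 0, 0, 0.056, 1],
    [-0.002, -0.034, 0, 0, 0, 0.056, 1]
  ]
}}

```text
t: 4.75
tcp_pos: [410.2, -71.8, 165.4]
tcp_rot: [[0.989, 0.149, -0.002], [0.149, -0.989, -0.0], [-0.002, 0.0, -1.0]]
force: [0.7, 0.8, -1.9]
finger_gap: 0.105
finger_force: 58.9
```

>>> {"op": "drive_tool", "data": {
  "deltas": [
    [-0.004, -0.034, 0, 0, 0, 0.056, 1],
    [-0.0055, -0.034, 0.01, 0, 0, 0.056, 1],
    [-0.0075, -0.033, 0.02, 0, 0, 0.056, 1],
    [0, 0, 0.02, 0, 0, 0, 1],
    [0, 0, 0, 0, 0, 0, 1]
  ]
}}

```text
t: 5.38
tcp_pos: [383.2, 26.0, 115.0]
tcp_rot: [[1.0, -0.016, -0.004], [-0.016, -1.0, -0.002], [-0.004, 0.002, -1.0]]
force: [-0.2, -0.7, -1.9]
finger_gap: 0.099
finger_force: 59.0
```

>>> {"op": "drive_tool", "data": {
  "deltas": [
    [0, 0, 0, 0, 0, 0, 1]
  ]
}}

```text
t: 5.5
tcp_pos: [384.6, 25.4, 116.5]
tcp_rot: [[1.0, -0.017, -0.001], [-0.017, -1.0, -0.001], [-0.0, 0.001, -1.0]]
force: [0.4, 0.7, -2.4]
finger_gap: 0.104
finger_force: 59.0
```

```bash
python3 -c "
from h import *
plan([385,26.3,118],-.017,1,0,1)
look('top','t4',(255,160,455,310),'t4')"
```

```text
t 5.5 pos [384.6  25.4 116.5] yaw -0.017 tilt [-0.0005 -0.0006] xz -0.0005 F [ 0.4  0.7 -2.4] M [-0.02  0.06  0.01] gap 0.104 ff 59.03188347816467
[0.0004, -0.0009, -0.0015, 0.001, 0.0, -0.0, 1.0]
scale 4.0
```

View pics/t4.png

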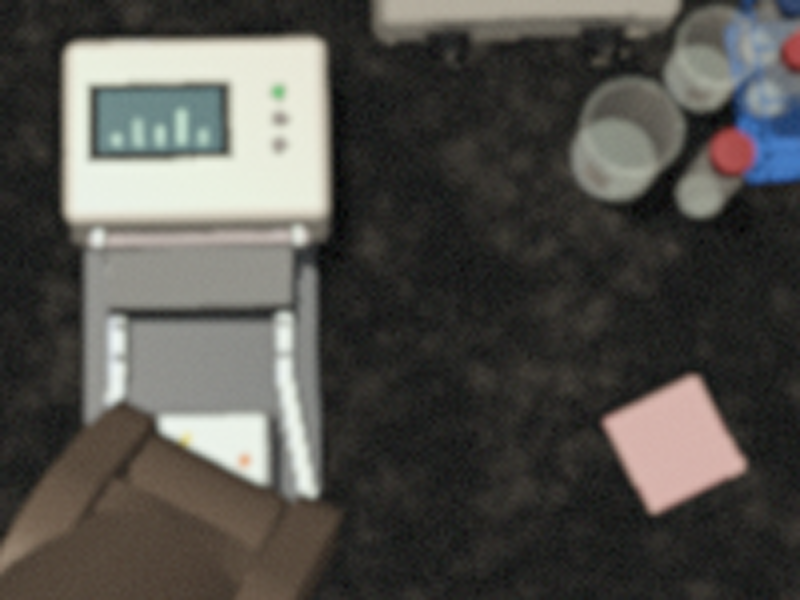

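The top view shows that the pink item was only a note lying under the plate. The plate's far right corner is at crop (270,412), the far edge at row 412, and the right rail runs (285,315)–(310,495).

```bash
python3 -c "
from h import *
f,K,T=load('t4.npz')
c,s=np.cos(-.017),np.sin(-.017)
def S(l,z):
  w=ray(np.array(l)/4+[255-.375,160-.375],z,K,T); d=w-[524.7,23.9]; print(np.round(w,1).tolist(),'scanner',np.round(d@np.array([[c,-s],[s,c]]),1).tolist())
S([(270,412),(270,485),(200,412)],35)
S([(108,340),(127,340),(275,340),(293,340)],25)
S([(85,300),(320,300)],15)
"
```

```text
[[502.5, -15.0], [461.6, -13.6], [503.7, 24.1]] scanner [[-21.6, -39.2], [-62.5, -38.6], [-21.0, -0.2]]
[[548.3, 75.5], [547.9, 64.7], [545.2, -19.2], [544.8, -29.4]] scanner [[22.7, 52.0], [22.5, 41.2], [21.2, -42.7], [21.0, -52.9]]
[[574.1, 89.0], [569.6, -45.8]] scanner [[48.2, 65.9], [46.1, -69.0]]
```

>>> {"op": "drive_tool", "data": {
  "deltas": [
    [0, 0.001, 0.0045, 0, 0, 0, 1],
    [0, 0, 0.005, 0, 0, 0, 1],
    [0.01, 0, 0, 0, 0, 0, 1],
    [0.015, 0, 0, 0, 0, 0, 1],
    [0.015, 0, 0, 0, 0, 0, 1]
  ]
}}

```text
t: 6.18
tcp_pos: [426.4, 24.4, 107.1]
tcp_rot: [[1.0, -0.016, 0.001], [-0.016, -1.0, -0.0], [0.001, 0.0, -1.0]]
force: [-0.5, 0.4, -2.4]
finger_gap: 0.106
finger_force: 59.0
```

>>> {"op": "drive_tool", "data": {
  "deltas": [
    [0, 0, 0, 0, 0, 0, 1],
    [0, 0, 0, 0, 0, 0, 1]
  ]
}}

```text
t: 6.42
tcp_pos: [424.3, 24.3, 106.8]
tcp_rot: [[1.0, -0.016, -0.001], [-0.016, -1.0, -0.0], [-0.001, 0.0, -1.0]]
force: [-0.8, 0.9, -3.0]
finger_gap: 0.1
finger_force: 59.0
```

```bash
cat >> h.py <<'E'
def splan(gx,zoff,pitch,n=2,gy=0.,zn=None):
    """plan with nose at scanner x=gx, nose underside height zn; pitch>0 nose up; gy lateral"""
    a=-.017; L=120.; H=86.6
    px=gx-L*np.cos(pitch)-H*np.sin(pitch); z=zn-L*np.sin(pitch)+H*np.cos(pitch)+zoff
    plan([524.7+px*np.cos(a)-gy*np.sin(a),23.9+px*np.sin(a)+gy*np.cos(a),z],a,n,pitch,1)
E
python3 -c "
from h import *
splan(22,0,-.035,2,-1,16.5)"
```

```text
t 6.42 pos [424.3  24.3 106.8] yaw -0.016 tilt [-0.0008 -0.0001] xz -0.0008 F [-0.8  0.9 -3. ] M [0.01 0.1  0.02] gap 0.1 ff 59.045387506484985
[0.0028, -0.0001, -0.0002, 0.0, -0.017, 0.0, 1.0]
[0.0028, -0.0001, -0.0003, 0.0, -0.017, 0.0, 1.0]
```

>>> {"op": "drive_tool", "data": {
  "deltas": [
    [0.003, 0, 0, 0, -0.017, 0, 1],
    [0.003, 0, 0, 0, -0.017, 0, 1],
    [0, 0, 0, 0, 0, 0, 1]
  ]
}}

```text
t: 6.8
tcp_pos: [431.2, 24.4, 106.9]
tcp_rot: [[0.999, -0.016, -0.034], [-0.016, -1.0, 0.0], [-0.034, 0.0, -0.999]]
force: [0.5, 1.1, -0.3]
finger_gap: 0.102
finger_force: 59.4
```

```bash
python3 -c "
from h import *
splan(45,0,-.035,2,-1,16.5)
look('scene','s5',(250,190,370,280),'s5')"
```

```text
t 6.8 pos [431.2  24.4 106.9] yaw -0.016 tilt [-0.0339  0.0004] xz -0.0339 F [ 0.5  1.1 -0.3] M [ 0.26 -0.2   0.04] gap 0.102 ff 59.41145896911621
[0.0108, -0.0, -0.0005, 0.0, -0.001, 0.001, 1.0]
[0.0108, -0.0001, -0.0005, 0.0, -0.001, 0.001, 1.0]
scale 6.666666666666667
```

View pics/s5.png

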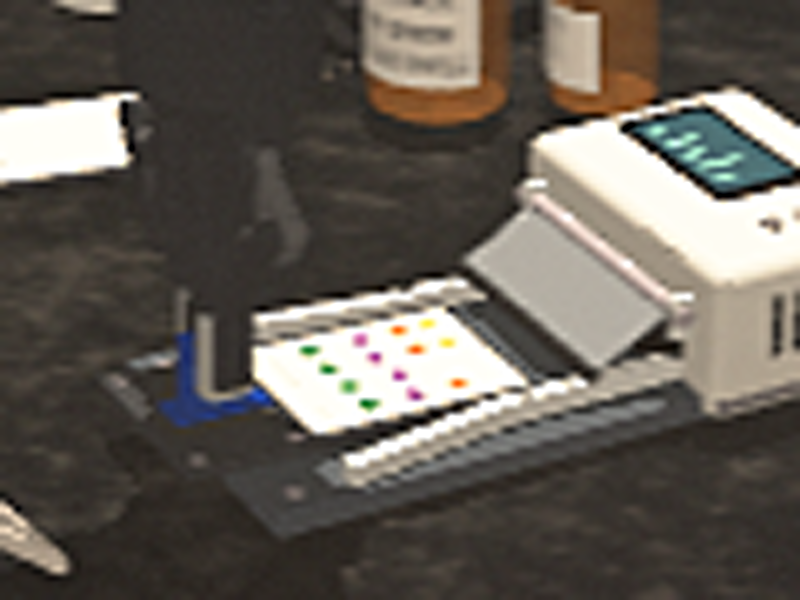

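The plate sits between the rails with its nose just short of the flap. I'll slide in, watching the force.

>>> {"op": "drive_tool", "data": {
  "deltas": [
    [0.008, 0, -0.0005, 0, 0, 0, 1],
    [0.008, 0, 0, 0, 0, 0, 1],
    [0.005, 0, 0, 0, 0, 0, 1],
    [0, 0, 0, 0, 0, 0, 1]
  ]
}}

```text
t: 7.35
tcp_pos: [452.2, 23.9, 106.6]
tcp_rot: [[0.999, -0.016, -0.034], [-0.016, -1.0, 0.0], [-0.034, 0.0, -0.999]]
force: [0.1, -0.7, -2.5]
finger_gap: 0.104
finger_force: 59.1
```

```bash
python3 -c "
from h import *
splan(60,0,-.035,2,-1,16.5)
look('scene','s6',(290,200,370,260),'s6')"
```

```text
t 7.35 pos [452.2  23.9 106.6] yaw -0.016 tilt [-0.0335  0.0003] xz -0.0335 F [ 0.1 -0.7 -2.5] M [-0.02 -0.05  0.01] gap 0.104 ff 59.125914573669434
[0.0078, -0.0001, -0.0006, 0.0, -0.001, 0.0, 1.0]
[0.0078, -0.0001, -0.0006, 0.0, -0.001, 0.0, 1.0]
scale 10.0
```

View pics/s6.png

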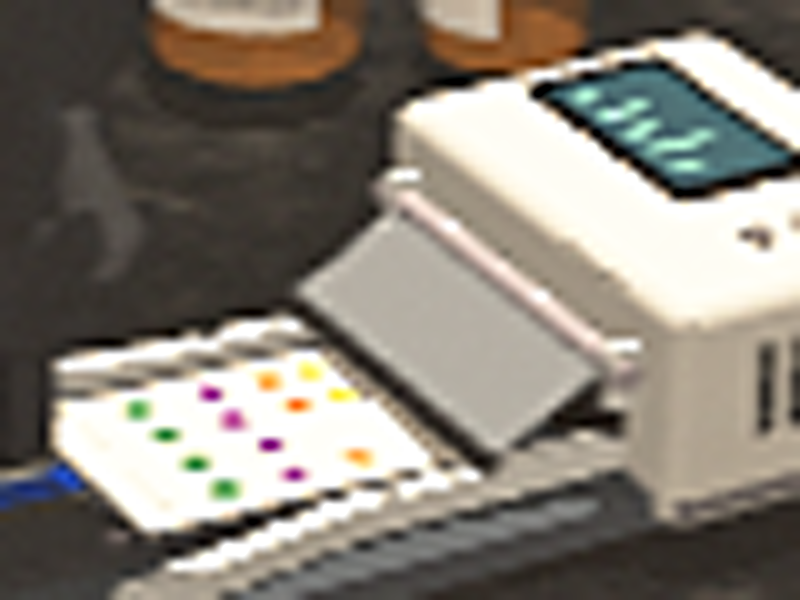

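The flap's lower corners are unchanged at (319.8,229.2) and (339.5,246), with the plate's edge at the lip and no contact force. I'll carry on in.

>>> {"op": "drive_tool", "data": {
  "deltas": [
    [0.007, 0, -0.0005, 0, 0, 0, 1],
    [0.007, 0, 0, 0, 0, 0, 1],
    [0.006, 0, 0, 0, 0, 0, 1],
    [0, 0, 0, 0, 0, 0, 1]
  ]
}}

```text
t: 7.9
tcp_pos: [472.3, 23.6, 106.4]
tcp_rot: [[0.999, -0.016, -0.033], [-0.016, -1.0, 0.0], [-0.033, 0.0, -0.999]]
force: [-0.6, -0.5, -2.4]
finger_gap: 0.103
finger_force: 59.0
```

```bash
python3 -c "
from h import *
splan(76,0,-.035,2,-1,16)
look('scene','s7',(290,200,370,260),'s7')"
```

```text
t 7.9 pos [472.3  23.6 106.4] yaw -0.016 tilt [-0.0335  0.0003] xz -0.0335 F [-0.6 -0.5 -2.4] M [0.02 0.01 0.01] gap 0.103 ff 59.04795527458191
[0.0057, -0.0001, -0.0003, 0.0, -0.001, 0.0, 1.0]
[0.0057, -0.0001, -0.0003, 0.0, -0.001, 0.0, 1.0]
scale 10.0
```

View pics/s7.png

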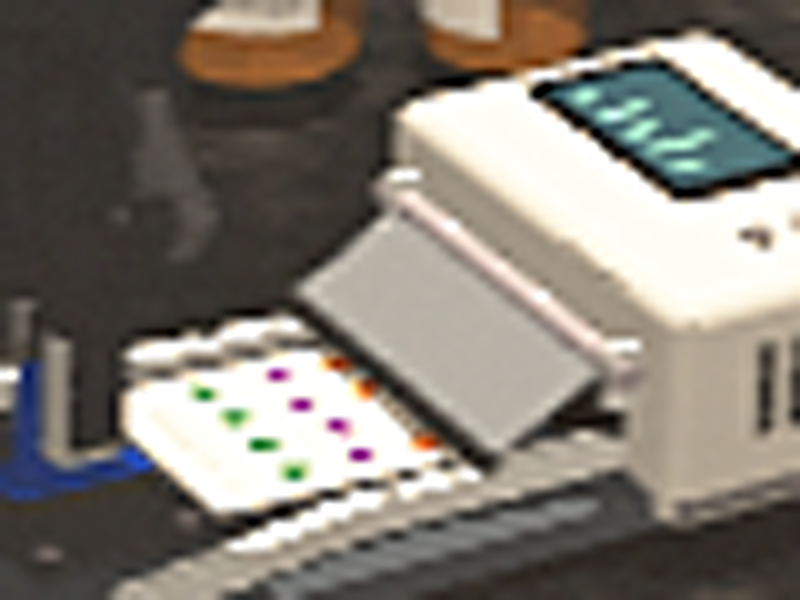

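The yellow spots are now under the flap, and the flap hasn't moved. I'll advance to the stop.

>>> {"op": "drive_tool", "data": {
  "deltas": [
    [0.005, 0, 0, 0, 0, 0, 1],
    [0.003, 0, 0, 0, 0, 0, 1],
    [0, 0, 0, 0, 0, 0, 1]
  ]
}}

```text
t: 8.32
tcp_pos: [479.9, 23.5, 106.2]
tcp_rot: [[0.999, -0.016, -0.034], [-0.016, -1.0, 0.0], [-0.034, 0.0, -0.999]]
force: [-0.2, 0.2, -2.2]
finger_gap: 0.104
finger_force: 59.0
```

>>> {"op": "drive_tool", "data": {
  "deltas": [
    [0.001, 0, 0, 0, 0, 0, 1],
    [0.001, 0, 0, 0, 0, 0, 1],
    [0, 0, 0, 0, 0, 0, 1]
  ]
}}

```text
t: 8.7
tcp_pos: [481.7, 23.5, 106.1]
tcp_rot: [[0.999, -0.016, -0.034], [-0.016, -1.0, 0.001], [-0.034, -0.0, -0.999]]
force: [0.2, 0.3, -2.9]
finger_gap: 0.103
finger_force: 59.0
```

>>> {"op": "drive_tool", "data": {
  "deltas": [
    [0.001, 0, 0, 0, 0, 0, 1],
    [0, 0, 0, 0, 0, 0, 1]
  ]
}}

```text
t: 8.95
tcp_pos: [482.7, 23.5, 106.1]
tcp_rot: [[0.999, -0.016, -0.034], [-0.016, -1.0, 0.001], [-0.034, -0.0, -0.999]]
force: [-0.2, 0.4, -2.2]
finger_gap: 0.103
finger_force: 59.0
```

>>> {"op": "drive_tool", "data": {
  "deltas": [
    [0.001, 0, 0, 0, 0, 0, 1],
    [0, 0, 0, 0, 0, 0, 1]
  ]
}}

```text
t: 9.2
tcp_pos: [483.7, 23.4, 106.1]
tcp_rot: [[0.999, -0.016, -0.034], [-0.016, -1.0, 0.001], [-0.034, -0.0, -0.999]]
force: [-0.1, -0.0, -2.5]
finger_gap: 0.108
finger_force: 59.0
```

>>> {"op": "drive_tool", "data": {
  "deltas": [
    [0.001, 0, 0, 0, 0, 0, 1],
    [0, 0, 0, 0, 0, 0, 1]
  ]
}}

```text
t: 9.45
tcp_pos: [484.6, 23.4, 106.0]
tcp_rot: [[0.999, -0.016, -0.034], [-0.016, -1.0, 0.001], [-0.034, -0.0, -0.999]]
force: [-0.5, 0.1, -1.8]
finger_gap: 0.103
finger_force: 59.1
```

>>> {"op": "drive_tool", "data": {
  "deltas": [
    [0.001, 0, 0, 0, 0, 0, 1],
    [0, 0, 0, 0, 0, 0, 1]
  ]
}}

```text
t: 9.7
tcp_pos: [484.7, 23.5, 105.8]
tcp_rot: [[0.999, -0.016, -0.036], [-0.016, -1.0, 0.001], [-0.036, -0.0, -0.999]]
force: [-5.3, 0.7, 0.0]
finger_gap: 0.106
finger_force: 59.5
```

>>> {"op": "drive_tool", "data": {
  "deltas": [
    [0.0005, 0, 0, 0, 0, 0, 1],
    [0, 0, 0, 0, 0, 0, 1]
  ]
}}

```text
t: 9.95
tcp_pos: [484.8, 23.5, 105.7]
tcp_rot: [[0.999, -0.016, -0.037], [-0.016, -1.0, 0.001], [-0.037, -0.001, -0.999]]
force: [-6.7, 0.3, 2.2]
finger_gap: 0.1
finger_force: 59.6
```

The stop is reached: x has stalled at 484.7 with about 6 N. Next I'll level the plate while lowering it, pivoting about the far edge.

>>> {"op": "drive_tool", "data": {
  "deltas": [
    [-0.001, 0, 0.001, 0, 0.012, 0, 1],
    [-0.001, 0, 0.001, 0, 0.012, 0, 1],
    [-0.001, 0, 0.001, 0, 0.012, 0, 1],
    [0, 0, 0, 0, 0, 0, 1]
  ]
}}

```text
t: 10.45
tcp_pos: [481.9, 23.5, 102.8]
tcp_rot: [[1.0, -0.016, -0.0], [-0.016, -1.0, 0.001], [-0.0, -0.001, -1.0]]
force: [-5.5, 0.0, 2.6]
finger_gap: 0.101
finger_force: 59.7
```

>>> {"op": "drive_tool", "data": {
  "deltas": [
    [0, 0, 0.001, 0, 0, 0, 1],
    [0, 0, 0, 0, 0, 0, 1]
  ]
}}

```text
t: 10.7
tcp_pos: [481.8, 23.5, 101.9]
tcp_rot: [[1.0, -0.016, -0.001], [-0.016, -1.0, 0.001], [-0.001, -0.001, -1.0]]
force: [-7.5, 0.4, 4.7]
finger_gap: 0.104
finger_force: 60.2
```

```bash
python3 -c "
from h import *
splan(77,0,0,1,-1,15)"
```

```text
t 10.7 pos [481.8  23.5 101.9] yaw -0.016 tilt [-0.0006  0.0007] xz -0.0006 F [-7.5  0.4  4.7] M [ 0.07  1.69 -0.03] gap 0.104 ff 60.24171710014343
[-0.0001, -0.0001, 0.0003, -0.001, 0.001, 0.001, 1.0]
```

>>> {"op": "drive_tool", "data": {
  "deltas": [
    [0, 0, 0.001, 0, 0, 0, 1],
    [0, 0, 0, 0, 0, 0, 1]
  ]
}}

```text
t: 10.95
tcp_pos: [481.8, 23.4, 101.7]
tcp_rot: [[1.0, -0.017, -0.0], [-0.017, -1.0, 0.002], [-0.0, -0.002, -1.0]]
force: [-14.0, 1.0, 23.3]
finger_gap: 0.102
finger_force: 62.9
```

>>> {"op": "drive_tool", "data": {
  "deltas": [
    [0, 0, 0.001, 0, 0, 0, 1],
    [0, 0, 0, 0, 0, 0, 1]
  ]
}}

```text
t: 11.2
tcp_pos: [481.7, 23.3, 101.6]
tcp_rot: [[1.0, -0.017, -0.0], [-0.017, -1.0, 0.003], [-0.0, -0.003, -1.0]]
force: [-18.4, 1.9, 43.6]
finger_gap: 0.101
finger_force: 66.0
```

```bash
python3 -c "
from h import *
splan(77,0,0,1,-1,15)"
```

```text
t 11.2 pos [481.7  23.3 101.6] yaw -0.017 tilt [-0.0001  0.0032] xz -0.0002 F [-18.4   1.9  43.6] M [ 0.29  3.94 -0.04] gap 0.101 ff 65.97977042198181
[-0.0001, -0.0003, 0.0, -0.003, 0.0, -0.0, 1.0]
```

Bottomed at z≈101.6, but 44 N is more than gentle. I'll ease off.

>>> {"op": "drive_tool", "data": {
  "deltas": [
    [0, 0, -0.0012, 0, 0, 0, 1],
    [0, 0, 0, 0, 0, 0, 1],
    [0, 0, 0, 0, 0, 0, 1]
  ]
}}

```text
t: 11.58
tcp_pos: [481.8, 23.5, 101.7]
tcp_rot: [[1.0, -0.017, -0.0], [-0.017, -1.0, 0.002], [-0.0, -0.002, -1.0]]
force: [-11.7, 1.8, 19.8]
finger_gap: 0.104
finger_force: 62.2
```

```bash
python3 -c "
from h import *
splan(77,0,0,1,-1,15)
look('scene','s8',(270,200,350,260),'s8')"
```

```text
t 11.57 pos [481.8  23.5 101.7] yaw -0.017 tilt [-0.0004  0.0015] xz -0.0004 F [-11.7   1.8  19.8] M [ 0.16  2.43 -0.04] gap 0.104 ff 62.19261646270752
[-0.0001, -0.0002, 0.0001, -0.002, 0.0, 0.0, 1.0]
scale 10.0
```

View pics/s8.png

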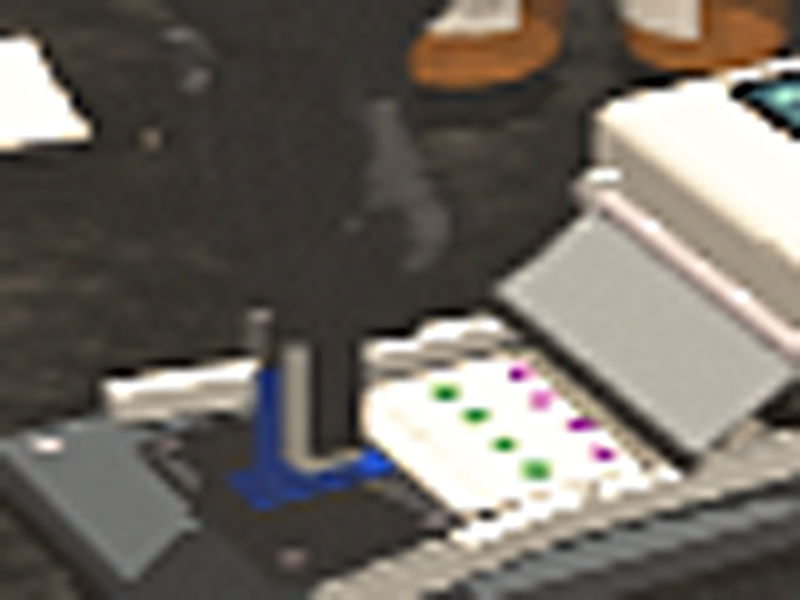

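The plate is home and flat, with the orange and yellow spots under the flap. The flap's corner is still at (319.8,229), so it stays closed. The hold is steady at about 20 N down and 12 N against the stop.

```bash
python3 -c "
from rig import ctrl
print(ctrl.sign_off())"
```

```text
the job is handed in; nothing more can be done
None
```

I handed the job in at 11.6 s of the 42 s allowed: the developed plate is home against the stop and held pressed flat (about 20 N down, after a brief peak near 44 N that I eased off), the flap is closed over its far edge, and the blank and other things were left alone.

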